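Make up two junction boxes at the stores counter

TASK

Make up the two junction boxes that are fixed to the counter. In the square box, set the terminal block down flat on its floor first, then the extension frame squarely on the box's rim, and last the square lid squarely on the frame; the round box stays empty and just gets the round lid, centred on its rim, whenever you like. Leave the jar, the screwdriver and the insulator where they are.

Things in the scene. Friction and masses are not known exactly. Their poses are not given: they have to be found in the camera images.
- square_box: Grey square junction box, open-topped, fixed to the counter. Height 45 mm; inside 88 x 88 mm, floor 5 mm thick; walls 98 mm over the outside; flat rim flange (top 8 mm) 112 x 112 mm outside, so the rim is 12 mm wide. Origin: centre of its underside; x and y parallel to its sides, z up.
- round_box: Grey plastic round junction box, open at the top, empty, fixed to the counter. Outer diameter 90 mm, wall 6 mm, height 40 mm, floor 5 mm thick. Origin: centre of its underside, on the counter; z up.
- terminal_block: Black terminal block, a loose plain oblong 50 mm long (its x) x 24 mm wide (its y) x 34 mm high, six small brass screws on top. About 70 g. Starts upright on the counter. Origin: centre of its underside, z up. Grip it across the 24 mm width. It goes into the square box.
- extension_frame: Loose grey square ring, 108 x 108 mm outside, 88 x 88 inside, 24 high, about 120 g, flat on the counter. Steel bridge bar across the middle along its y, 14 mm wide (x), 10 to 24 mm above the underside: grip the bar on its x sides (37 mm free each side). No lip: rests flat on the square box's rim. Origin: centre of underside, z up.
- square_lid: Loose grey square lid: plate 110 x 110 x 6 mm with an upright black cable gland in the middle, 26 mm diameter, 6 to 42 mm above the underside (thin 33 mm collar at its foot): grip the gland. About 100 g, flat on the counter, gland up. No lip: rests flat on the frame. Origin: centre of underside, z up, x and y along its sides.
- round_lid: Loose grey round lid: disc 100 mm diameter, 6 mm thick, with the same upright black cable gland in the middle (26 mm diameter, 6 to 42 mm above the underside): grip the gland. About 80 g, flat on the counter, gland up. No lip: rests flat on the round box's rim. Origin: centre of underside, z up.
- jar: Bystander: jar, 64 mm diameter, 85 mm high, white cap, standing at the left end. Origin: centre of its underside. Not to be moved.
- screwdriver: Bystander: screwdriver 190 mm long lying along its x at the right end, handle towards the robot. Origin: under it, near its middle. Not to be moved.
- insulator: Bystander: small brown ribbed post insulator, 30 mm diameter, 34 mm high, standing upright in the midst of the work. Origin: centre of its underside. Not to be moved.

How it is judged:
By the outcome, as a careful person would: the job done as asked, in the order asked, and still so for the second after the job is handed in, with the robot touching nothing.
It also fails if it takes over 99 s, if anything falls off the work surface, if the arm or the gripper's body presses on something with over 40 N, if the wrist force passes 120 N, or if a joint passes its speed limit or range.

ROBOT

A 6-joint arm with a two-finger parallel gripper is mounted at the origin on the work surface. World frame = base frame: x ahead of the robot, y to its left, z up, the work surface at z = 0. Lengths are in m, angles in rad, forces in N, time in s.
With the tool pointing down it reaches from about 0.2 to 0.875 m from the base axis. Payload 3.4 kg.
Tool frame: the origin (TCP) lies midway between the tips of the shut fingers; the grasp point (between the pads) lies arm.tcp_to_grasp behind it (arm.tcp_to_grasp is the distance from the TCP to the grasp point, in m); z points along the fingers, y is the line along which they close (so a half turn about z gives the same grasp; the last joint's range is limited). The gripper opens to 94 mm and grips with 3 to 60 N. Pads are 16 mm wide; open, the fingers measure 119 mm over their backs; the gripper's body (75 mm by 177 mm) begins 78 mm behind the grasp point.
Start: joints at [-1.299, 0.276, 1.505, -0, 1.361, -0.121], TCP at [0.22, -0.531, 0.205] pointing down, gripper open.
Joint ranges: [-2.89, 2.89], [-0.75, 2.08], [0.22, 2.7], [-1.18, 4.32], [0.11, 2.71], [-2.7, 2.7]. Speed limits (rad/s): [2.57, 2.57, 3.14, 3.14, 3.14, 3.14].

INTERFACE

Orientations are given as a unit quaternion [x, y, z, w].
In Python, from plant import arm gives the robot as it stands. The module is installed in compiled form; this text tells all that it offers.
- The arm moves only by the tool creep_tool, called after "Emit:" by a JSON object that holds its "api" and its "payload", one argument or row to a line. Schema: {"type":"object","properties":{"offsets":{"type":"array","items":{"type":"array","prefixItems":[{"type":"array","items":{"type":"number"},"minItems":3,"maxItems":3},{"type":"array","items":{"type":"number"},"minItems":3,"maxItems":3}],"minItems":2,"maxItems":2},"minItems":1,"maxItems":20},"jaw":{"type":"number"},"only":{"type":"string"},"quiet":{"type":"boolean"},"lines":{"type":"string"}},"required":["offsets"],"additionalProperties":false}. offsets is a list of rows, 1 to 20 of them, each written [[dx, dy, dz], [rx, ry, rz]]: dx, dy, dz in parts of the range, where 1.0 means 60 cm, then a rotation vector rx, ry, rz in a scale on which 1.0 is pi rad; each row is the pose to reach, as a shift and turn from the pose commanded when the call began, along the tool's axes at that moment; what a row does not reach only later rows make up. A row lasts 1/10 s, in which the tool goes at most 0.05 m and 0.15 rad, less where a joint would pass 70% of its speed; a pose out of reach is approached as far as the arm can. jaw is the opening from 0.0 (shut) to 1.0 (fully open), set as the call begins (left out keeps the last). The fingers move at their own pace and stop on an object; the grip force is fixed at half the most. Time passes only in rows, so rows that do not move let the fingers close. The tool returns the time, the measured TCP pose, the force, the opening and the grip force at its end. only (a regular expression) keeps the lines of the reply that match it, lines (a string "A,B") keeps lines A to B, and quiet returns only ok. No shift or turn number may pass 1 either way. Input that does not fit is refused with a message, and nothing moves.
- arm.get_state(): the state, without advancing time (a new reading comes with each control period).
- arm.capture(name): name is "scene" or "top"; returns the picture (480x640x3 uint8, red, green, blue); there is no depth.
- arm.get_calibration(name): a dict with "camera_matrix" (3x3 intrinsics, pixels), "R" (3x3) and "t" (3): a world point X has camera coordinates R X + t. Camera axes: x right, y down, z forward; pixel columns grow to the right and rows downward; lengths in m; the calibration is good to about 2 mm. A picture is of the moment at which its call begins. get_calibration takes no time and is no camera call.
- arm.hand_in(): hands the job in; it is judged then, once.
The state is a dict: "time_s": time; "joint_pos": joint angles; "joint_velocities": joint speeds; "joint_efforts": joint torques, N m; "tcp_pos": TCP position; "ee_rot": TCP orientation; "contact_force": force on the tool from outside, world axes, zero at the start; "wrist_torque": the same for the moment, N m; "finger_gap": opening from 0.0 (shut) to 1.0 (fully open); "grip_force": force on a finger pad.
Only numpy, scipy, OpenCV 4.12 (cv2) and the standard library are available. Lean on these libraries where they do the work, as an engineer would, in place of code of your own. Each camera call takes 0.05 s, during which the arm holds its last target. There are 200 camera calls.

## Working session

There is one attempt and no reset: what is moved stays moved. The work goes in short steps, Python scripts to look and compute and a tool call to move; the robot and the scene stay as the last step left them, time stands still between calls to the robot, and variables do not carry over. Pictures are saved under pics/ and viewed, at most 14 in all, crops included, and the job is handed in when it is done.

```bash
mkdir -p pics; python3 - <<'E'
from plant import arm
import cv2,numpy as np
for n in("scene","top"):
    im=arm.capture(n);cv2.imwrite(f"pics/{n}0.png",im[:,:,::-1])
    c=arm.get_calibration(n);print(n,np.array(c["camera_matrix"]).round(1).tolist(),np.array(c["R"]).round(4).tolist(),np.array(c["t"]).round(4).tolist())
print(arm.tcp_to_grasp);print(arm.get_state())
E
```

```text
scene [[546.4, 0.0, 321.8], [0.0, 546.4, 244.8], [0.0, 0.0, 1.0]] [[-0.8529, 0.522, 0.0095], [0.3979, 0.6616, -0.6356], [-0.3381, -0.5383, -0.772]] [0.4843, -0.1771, 1.3067]
top [[467.8, 0.0, 319.6], [0.0, 467.8, 244.1], [0.0, 0.0, 1.0]] [[-0.0125, -0.9999, -0.0085], [-0.9852, 0.0137, -0.1709], [0.171, 0.0062, -0.9853]] [0.0037, 0.539, 0.9997]
0.0188
{'time_s': 0.1, 'joint_pos': array([-1.29898827e+00,  2.76526584e-01,  1.50592181e+00, -5.74037751e-05,
        1.36070404e+00, -1.21021755e-01]), 'joint_velocities': array([-0.00062741, -0.00256188, -0.0033432 ,  0.00021799,  0.00171436,
        0.00051668]), 'joint_efforts': array([ 1.22545804e-03, -4.05457449e+01, -2.37782764e+01,  7.01085222e-02,
        2.98728305e-02, -5.25901601e-05]), 'tcp_pos': array([ 0.2199479 , -0.53075947,  0.20472795]), 'ee_rot': array([ 9.80771055e-01,  1.95160264e-01, -8.67289964e-05, -7.75559799e-04]), 'contact_force': array([ 0.47732748,  1.13006459, -0.5642273 ]), 'wrist_torque': array([ 0.02233591,  0.02718786, -0.03138102]), 'grip_force': 0.0, 'finger_gap': 0.99765935949348}
```

View pics/scene0.png

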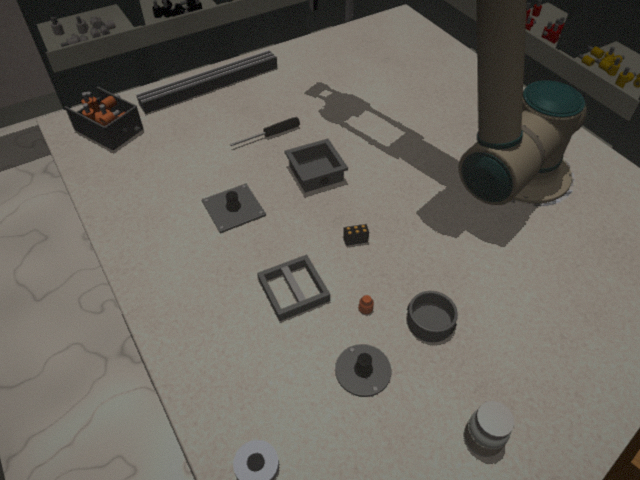

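View pics/top0.png

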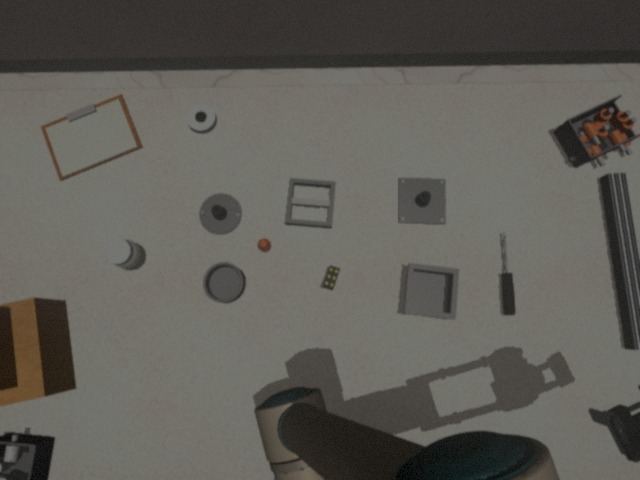

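Both views show all the objects, and both cameras are fixed. In the top view: square box (429,291), frame (311,203), square lid (422,200), block (331,277), round lid (220,213), round box (225,282), insulator (264,244). In the scene view: square box (317,165), lid (233,206), block (355,234), frame (293,286), round box (432,315), round lid (363,369).

```bash
cat > h.py <<'E'
import cv2,numpy as np
from plant import arm
from scipy.spatial.transform import Rotation as Ro
C={}
for n in("scene","top"):
    c=arm.get_calibration(n);C[n]=[np.array(c[k],float) for k in("camera_matrix","R","t")]
def ray(n,p):
    K,R,t=C[n];o=-R.T@t;d=R.T@np.linalg.solve(K,[p[0],p[1],1]);return o,d/np.linalg.norm(d)
def plane(n,p,z):
    o,d=ray(n,p);return o+d*(z-o[2])/d[2]
def tri(ps,pt):
    (a,u),(b,v)=ray("scene",ps),ray("top",pt)
    s=np.linalg.lstsq(np.c_[u,-v],b-a,rcond=None)[0];P,Q=a+u*s[0],b+v*s[1];return (P+Q)/2,np.linalg.norm(P-Q)
def proj(n,X):
    K,R,t=C[n];q=K@(R@np.array(X)+t);return q[:2]/q[2]
E
python3 - <<'E'
from h import *
W={"scene":(190,130,280,270,2.2),"top":(190,165,290,165,2.75)}
for n,(x,y,w,h,s) in W.items():
    im=cv2.imread(f"pics/{n}0.png")
    c=im[y:y+h,x:x+w];c=cv2.resize(c,None,fx=s,fy=s,interpolation=cv2.INTER_CUBIC)
    cv2.imwrite(f"pics/{n}1.png",np.clip(c.astype(float)*1.8,0,255).astype(np.uint8))
    g=cv2.resize(im[y:y+h,x:x+w],None,fx=4,fy=4,interpolation=cv2.INTER_CUBIC)
    gr=cv2.cvtColor(g,cv2.COLOR_BGR2GRAY);th,m=cv2.threshold(gr,0,255,cv2.THRESH_OTSU|cv2.THRESH_BINARY_INV);print(n,th)
    for k in cv2.findContours(m,cv2.RETR_EXTERNAL,cv2.CHAIN_APPROX_NONE)[0]:
        a=cv2.contourArea(k)/16
        if a<60: continue
        f=lambda p:[round(float(p[0]+.5)/4-.5+x,1),round(float(p[1]+.5)/4-.5+y,1)]
        ap=cv2.approxPolyDP(cv2.convexHull(k),6,True)[:,0]
        print(round(a),"rect",f(cv2.minAreaRect(k)[0]),"poly",[f(p) for p in ap][:8],"n",len(ap))
E
```

```text
scene 99.0
2315 rect [362.9, 370.4] poly [[365.6, 344.1], [373.6, 346.4], [383.1, 352.9], [389.6, 363.9], [391.1, 373.6], [389.4, 382.1], [381.9, 390.9], [372.1, 396.4]] n 15
246 rect [365.6, 305.2] poly [[367.4, 295.1], [372.9, 300.1], [373.1, 311.1], [365.9, 315.4], [359.6, 311.9], [357.9, 306.4], [360.1, 298.4]] n 7
2220 rect [431.4, 317.9] poly [[419.4, 292.6], [430.9, 290.6], [441.6, 292.9], [450.6, 298.9], [455.9, 306.9], [457.1, 315.4], [454.4, 333.1], [450.4, 339.4]] n 14
3043 rect [294.0, 287.5] poly [[305.9, 254.4], [328.1, 290.6], [329.9, 302.1], [279.9, 322.4], [258.1, 281.1], [257.1, 272.9]] n 6
512 rect [355.8, 235.3] poly [[366.1, 223.6], [368.9, 231.4], [368.4, 244.1], [346.9, 246.9], [342.4, 237.1], [343.1, 227.1]] n 6
1857 rect [233.6, 207.4] poly [[246.1, 183.4], [265.6, 215.1], [219.4, 232.6], [201.6, 199.1]] n 4
2474 rect [316.9, 167.0] poly [[327.4, 138.4], [347.6, 166.9], [347.4, 184.1], [304.4, 197.4], [286.1, 167.1], [284.1, 150.6]] n 6
4593 rect [429.2, 164.1] poly [[347.9, 129.6], [412.9, 129.6], [469.4, 147.6], [469.4, 232.1], [454.6, 237.4], [437.1, 232.1
[... 394 characters left out ...]
 312.6]] n 6
1392 rect [224.1, 282.3] poly [[220.9, 261.9], [232.9, 263.9], [242.1, 270.1], [245.6, 277.1], [242.9, 293.1], [236.1, 299.9], [229.1, 302.9], [210.9, 298.9]] n 12
149 rect [264.0, 244.8] poly [[263.1, 237.9], [267.9, 239.1], [270.9, 244.6], [269.4, 249.6], [264.9, 252.1], [258.1, 248.9], [256.9, 245.6], [258.1, 240.6]] n 8
1374 rect [220.1, 213.5] poly [[229.1, 194.4], [237.1, 200.4], [240.4, 206.1], [239.6, 221.6], [228.1, 232.9], [217.1, 234.1], [208.4, 231.4], [202.4, 225.9]] n 11
2183 rect [309.5, 203.0] poly [[290.1, 177.9], [334.9, 182.4], [331.1, 227.9], [283.9, 223.4]] n 4
2147 rect [421.4, 200.8] poly [[397.6, 178.4], [444.4, 179.1], [444.9, 223.4], [398.1, 222.4]] n 4
```

View pics/scene1.png

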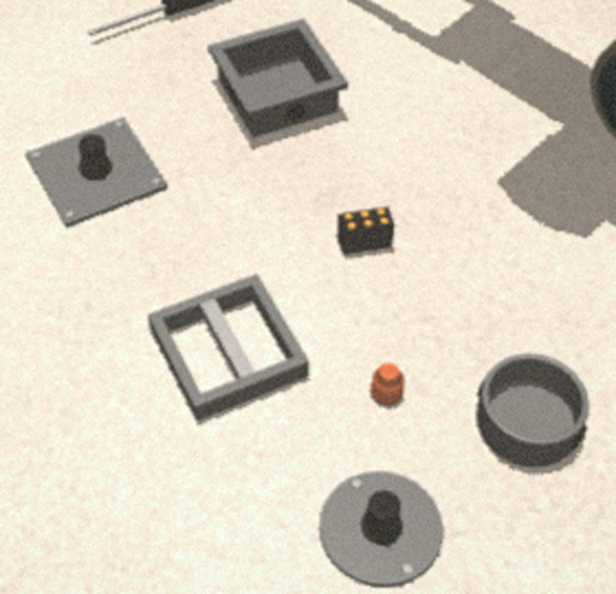

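View pics/top1.png

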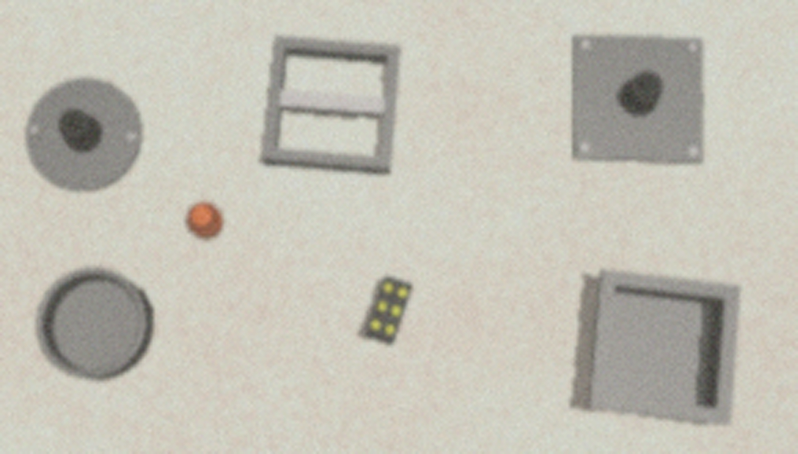

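The crops show the top-face corners, brass screws and circular rims clearly. The square box's rim corners in the top crop are roughly (601,270), (740,286), (728,424) and (589,409). Next I refine the corners and triangulate.

```bash
cat >> h.py <<'E'
def avg(n,k=6): return np.mean([arm.capture(n).astype(np.float32) for _ in range(k)],0)
def sub(g,pts,w=4):
    p=np.array(pts,np.float32).reshape(-1,1,2).copy()
    return cv2.cornerSubPix(g,p,(w,w),(-1,-1),(3,50,.01))[:,0]
def up(g,y0,y1,x0,x1): return cv2.resize(g[y0:y1,x0:x1],None,fx=4,fy=4,interpolation=cv2.INTER_CUBIC)
def outline(n,g,c,r,th,z):
    "outline points of blob near pixel c, cast on plane z, kept on the side away from the camera"
    x,y=int(c[0])-r,int(c[1])-r;m=(up(g,y,y+2*r,x,x+2*r)<th).astype(np.uint8)
    k=max(cv2.findContours(m,0,cv2.CHAIN_APPROX_NONE)[0],key=cv2.contourArea)[:,0]
    P=np.array([plane(n,((q[0]+.5)/4-.5+x,(q[1]+.5)/4-.5+y),z)[:2] for q in k])
    o=ray(n,c)[0][:2];ctr=P.mean(0);d=(ctr-o)/np.linalg.norm(ctr-o)
    return P,((P-ctr)@d)
def circ(P):
    A=np.c_[2*P,np.ones(len(P))];s=np.linalg.lstsq(A,(P**2).sum(1),rcond=None)[0];return s[:2],np.sqrt(s[2]+s[:2]@s[:2])
E
python3 - <<'E'
from h import *
G={n:avg(n) for n in("scene","top")}; np.savez("avg0.npz",**G)
g={n:cv2.cvtColor(G[n],cv2.COLOR_RGB2GRAY) for n in G}
S=lambda L:[(190+u/2.2,130+v/2.2) for u,v in L]
T=lambda L:[(190+u/2.75,165+v/2.75) for u,v in L]
# order: TL TR BR BL of top view
Q={"square_lid":([(68,220),(27,153),(123,120),(166,186)],[(572,36),(703,37),(703,162),(572,160)],.110),
"square_box":([(250,108),(208,50),(303,22),(346,82)],[(601,270),(740,286),(728,424),(587,408)],.112),
"frame":([(194,403),(150,320),(257,277),(306,357)],[(276,37),(400,45),(389,168),(263,160)],.108)}
for k,(s,t,L) in Q.items():
    a,b=sub(g["scene"],S(s),3),sub(g["top"],T(t),3)
    X=[tri(p,q) for p,q in zip(a,b)];P=np.array([x[0] for x in X])
    print(k,"moved",np.abs(a-S(s)).max().round(1),np.abs(b-T(t)).max().round(1),"\n",(P*1e3).round(1).tolist(),"gap",[round(x[1]*1e3,1) for x in X])
    sd=np.linalg.norm(np.roll(P,-1,0)-P,axis=1);e=P[1]-P[0]+P[2]-P[3];f=P[0]-P[3]+P[1]-P[2]
    print("  ctr",(P.mean(0)*1e3).round(1),"sides",(sd*1e3).round(1),"yaw of x",np.degrees(np.arctan2(f[1],f[0])).round(1),"from y",np.degrees(np.arctan2(e[0],-e[1])).round(1))
# block screws
c={}
for n,bx in(("scene",(335,215,375,250)),("top",(315,260,345,295))):
    x0,y0,x1,y1=bx;I=cv2.resize(G[n][y0:y1,x0:x1],None,fx=4,fy=4,interpolation=cv2.INTER_CUBIC)
    m=((I[...,0]-I[...,2])>35).astype(np.uint8);l,_,st,ce=cv2.connectedComponentsWithStats(m)
    ce=(np.array([ce[i] for i in range(1,l) if st[i,4]>6])+.5)/4-.5+[x0,y0];c[n]=ce;print(n,ce.round(1).tolist())
X,e=tri(c["scene"].mean(0),c["top"].mean(0));print("block top",X*1e3,e*1e3)
for n in c:
    W=np.array([plane(n,p,X[2])[:2] for p in c[n]]);v=np.linalg.svd(W-W.mean(0))[2][0];print(n,(W.mean(0)*1e3).round(1),"yaw",np.degrees(np.arctan2(v[1],v[0])).round(1))
for k,z,ps,pt in(("round_box",.04,(431,318),(224,282)),("round_lid",.006,(363,370),(220,213)),("insul",.034,(365.6,305),(264,244.8))):
    for n,p in(("scene",ps),("top",pt)):
        P,d=outline(n,g[n],p,32 if k!="insul" else 14,100,z);o,r=circ(P[d>(-.2 if z==.006 else .003)]);print(k,n,(o*1e3).round(1),"r",round(r*1e3,1))
E
```

```text
square_lid moved 1.9 0.8 
 [[702.5, -190.9, 11.6], [700.7, -303.7, 4.8], [590.7, -298.0, 6.2], [596.3, -187.2, 2.9]] gap [np.float64(0.8), np.float64(1.7), np.float64(2.5), np.float64(1.5)]
  ctr [ 647.6 -245.     6.4] sides [113.1 110.1 111.  106.6] yaw of x -2.5 from y -1.9
square_box moved 2.0 1.7 
 [[491.2, -198.0, 50.1], [481.2, -312.2, 41.7], [370.6, -296.0, 46.1], [382.7, -186.0, 38.5]] gap [np.float64(5.5), np.float64(2.6), np.float64(2.2), np.float64(2.7)]
  ctr [ 431.5 -248.    44.1] sides [114.9 111.9 110.9 109.8] yaw of x -7.3 from y -5.6
frame moved 2.7 1.7 
 [[701.6, 63.8, 26.8], [691.9, -42.4, 23.0], [582.6, -32.6, 21.5], [594.1, 76.7, 23.7]] gap [np.float64(1.1), np.float64(1.5), np.float64(4.0), np.float64(4.7)]
  ctr [642.6  16.3  23.7] sides [106.7 109.8 109.9 108.2] yaw of x -6.0 from y -5.6
scene [[362.8, 225.7], [355.4, 226.8], [348.0, 227.8], [364.2, 229.8], [356.9, 230.9], [349.4, 232.1]]
top [[330.7, 269.1], [335.9, 270.9], [328.6, 275.9], [333.6, 277.5], [326.1, 282.6], [331.2, 284.4]]
block top [466.78620065 -28.25392639  35.97241759] 0.8871748225345361
scene [467.1 -28.6] yaw -20.2
top [466.5 -28. ] yaw 160.1
round_box scene [460.1 213.6] r 45.2
round_box top [457.8 212.7] r 45.7
round_lid scene [624.6 231.6] r 50.2
round_lid top [622.3 230.2] r 50.5
insul scene [550.3 129.9] r 13.4
insul top [542.  123.5] r 15.4
```

```bash
cat >> h.py <<'E'
def edge(g,a,b,w=4):
    "subpixel line fit to the strongest gradient near segment ab"
    a,b=np.array(a,float),np.array(b,float);d=(b-a)/np.linalg.norm(b-a);nn=np.array([-d[1],d[0]]);s=np.arange(-w,w+.01,.25);pts=[]
    for f in np.linspace(.12,.88,40):
        q=a+(b-a)*f+s[:,None]*nn
        v=cv2.remap(g,q[:,0].astype(np.float32)[None],q[:,1].astype(np.float32)[None],cv2.INTER_CUBIC)[0]
        gr=np.abs(np.gradient(cv2.GaussianBlur(v[None],(0,0),2.)[0]))*np.exp(-(s/w)**2);pts.append(q[np.argmax(gr)])
    vx,vy,x,y=cv2.fitLine(np.array(pts,np.float32),cv2.DIST_HUBER,0,.01,.01)[:,0]
    return np.cross([x,y,1],[x+vx,y+vy,1])
def square(n,g,ctr,yaw,L,z,w=4,it=2):
    for _ in range(it):
        R=Ro.from_euler("z",yaw,degrees=True).as_matrix()[:2,:2]
        W=[np.r_[ctr[:2]+R@(np.array(k)*L/2),z] for k in((1,1),(1,-1),(-1,-1),(-1,1))]
        p=[proj(n,x) for x in W];l=[edge(g,p[i],p[(i+1)%4],w) for i in range(4)]
        c=[np.cross(l[i-1],l[i]) for i in range(4)];P=np.array([plane(n,q[:2]/q[2],z)[:2] for q in c])
        e=P[1]-P[0]+P[2]-P[3];f=P[0]-P[3]+P[1]-P[2];y1,y2=np.degrees([np.arctan2(f[1],f[0]),np.arctan2(e[0],-e[1])])
        ctr=P.mean(0);yaw=(y1+y2)/2
    sd=np.linalg.norm(np.roll(P,-1,0)-P,axis=1)
    return ctr,yaw,(sd*1e3).round(1),round(y1-y2,1)
E
python3 - <<'E'
from h import *
G=np.load("avg0.npz");g={n:cv2.cvtColor(G[n],cv2.COLOR_RGB2GRAY) for n in G}
for k,c,y,L,z in(("lid",(.6476,-.245),-2,.11,.006),("box",(.4315,-.248),-6.5,.112,.045),("boxin",(.4315,-.248),-6.5,.088,.045),("frame",(.6426,.0163),-5.8,.108,.024),("framein",(.6426,.0163),-5.8,.088,.024)):
    for n in g:
        o,yy,sd,dy=square(n,g[n],np.array(c),y,L,z);print(k,n,(o*1e3).round(1),yy.round(2),sd,dy)
E
```

```text
lid scene [ 649.5 -243.8] -2.73 [114.1 111.2 115.4 111.1] -0.2
lid top [ 646.8 -244.1] -2.78 [112.5 111.7 111.7 111.1] 0.2
box scene [ 433.5 -249.7] -6.76 [111.2 115.4 112.4 111.4] -1.0
box top [ 431.2 -248.2] -7.87 [110.8 114.  111.  112.6] 0.4
boxin scene [ 433.  -244.4] -6.07 [101.3  88.2  93.9  86.9] 2.5
boxin top [ 431.5 -246.6] -4.14 [97.3 86.5 83.2 94.8] 2.4
frame scene [646.   15.4] -5.64 [108.  112.1 108.  111.8] -0.0
frame top [640.9  18. ] -5.8 [107.6 112.3 110.2 111.9] -0.3
framein scene [646.1  15.4] -5.79 [88.  82.9 88.  83.2] 0.1
framein top [640.   17.6] -5.91 [83.7 82.4 81.5 82.8] -0.5
```

Measured heights agree with the text: block 36, frame 23.7, lid 6.4 and box 44 mm. The two views agree to about 2–3 mm, so I'll start with the terminal block.

```bash
cat > plan.py <<'E'
import sys
from h import *
x,y,z,psi=map(float,sys.argv[1:5]);s=arm.get_state();R=Ro.from_quat(s["ee_rot"])
d=R.inv().apply(np.array([x,y,z])-s["tcp_pos"]);a=np.radians(psi)
T=Ro.from_matrix(np.array([[np.cos(a),np.sin(a),0],[np.sin(a),-np.cos(a),0],[0,0,-1]]))
X=R.as_matrix()
print("row",d.round(4),(R.inv()*T).as_rotvec().round(3),"psi",np.degrees(np.arctan2(X[1,0],X[0,0])).round(2),"tcp",s["tcp_pos"].round(4),"t",s["time_s"].round(2),"q",s["joint_pos"].round(2),"gap",s["finger_gap"].round(3))
E
python3 plan.py .467 -.0283 .09 -20
```

```text
Traceback (most recent call last):
  File "plan.py", line 7, in <module>
    print("row",d.round(4),(R.inv()*T).as_rotvec().round(3),"psi",np.degrees(np.arctan2(X[1,0],X[0,0])).round(2),"tcp",s["tcp_pos"].round(4),"t",s["time_s"].round(2),"q",s["joint_pos"].round(2),"gap",s["finger_gap"].round(3))
                                                                                                                                                 ^^^^^^^^^^^^^^^^^
AttributeError: 'float' object has no attribute 'round'
```

```bash
sed -i 's/s\["time_s"\].round(2)/s["time_s"]/; s/s\["finger_gap"\].round(3)/s["finger_gap"]/' plan.py
python3 plan.py .467 -.0283 .09 -20
```

```text
row [ 0.4206 -0.3702  0.1155] [ 0.    -0.     0.742] psi 22.51 tcp [ 0.2201 -0.5312  0.2055] t 0.7 q [-1.3   0.28  1.5   0.    1.36 -0.12] gap 1.003539664117442
```

The rows are not in the units I measure in: shifts go in shares of 60 cm and turns go in shares of pi rad. I convert before sending: 0.4206 m / 0.6 = 0.701, 0.42 m / 0.6 = 0.7, 0.742 rad / 3.1416 = 0.2362.

Emit:
{"api": "creep_tool", "payload": {
  "offsets": [
    [[0.7, -0.6167, 0], [0, 0, 0.2362]],
    [[0.7, -0.6167, 0], [0, 0, 0.2362]],
    [[0.7, -0.6167, 0], [0, 0, 0.2362]],
    [[0.7, -0.6167, 0], [0, 0, 0.2362]],
    [[0.7, -0.6167, 0], [0, 0, 0.2362]],
    [[0.7, -0.6167, 0], [0, 0, 0.2362]],
    [[0.7, -0.6167, 0], [0, 0, 0.2362]],
    [[0.7, -0.6167, 0], [0, 0, 0.2362]],
    [[0.7, -0.6167, 0], [0, 0, 0.2362]],
    [[0.7, -0.6167, 0], [0, 0, 0.2362]],
    [[0.7, -0.6167, 0], [0, 0, 0.2362]],
    [[0.7, -0.6167, 0], [0, 0, 0.2362]],
    [[0.701, -0.617, 0.0833], [0, 0, 0.2362]],
    [[0.701, -0.617, 0.1667], [0, 0, 0.2362]],
    [[0.701, -0.617, 0.1925], [0, 0, 0.2362]],
    [[0.701, -0.617, 0.1925], [0, 0, 0.2362]]
  ],
  "jaw": 0.6
}}

```text
time_s: 2.3
tcp_pos: [0.4646, -0.0276, 0.0875]
ee_rot: [0.985, -0.174, -0.003, -0.0]
contact_force: [-0.1, 0.3, 0.2]
finger_gap: 0.603
grip_force: 0.0
```

```bash
python3 plan.py .467 -.0283 .006 -20
```

```text
row [ 0.003  -0.0002  0.0815] [0.001 0.006 0.   ] psi -19.99 tcp [ 0.4646 -0.0276  0.0875] t 2.3 q [-0.21  0.22  1.91 -0.    1.02  1.71] gap 0.6027353657603187
```

In the tool's units: 0.06 m / 0.6 = 0.1, 0.04 m / 0.6 = 0.0667.

Emit:
{"api": "creep_tool", "payload": {
  "offsets": [
    [[0, 0, 0.0667], [0, 0, 0]],
    [[0, 0, 0.1], [0, 0, 0]],
    [[0, 0, 0.1], [0, 0, 0]],
    [[0, 0, 0.1], [0, 0, 0]]
  ]
}}

```text
time_s: 2.7
tcp_pos: [0.4684, -0.0286, 0.0313]
ee_rot: [0.985, -0.174, 0.001, 0.0]
contact_force: [0.4, -0.5, 0.0]
finger_gap: 0.599
grip_force: 0.0
```

```bash
python3 plan.py .467 -.0283 .006 -20
```

```text
row [-0.0015  0.0001  0.0253] [-0.    -0.002 -0.   ] psi -20.02 tcp [ 0.4684 -0.0286  0.0313] t 2.7 q [-0.21  0.29  1.98 -0.    0.87  1.71] gap 0.5985479913886672
```

In the tool's units: 0.024 m / 0.6 = 0.04, 0.015 m / 0.6 = 0.025.

Emit:
{"api": "creep_tool", "payload": {
  "offsets": [
    [[0, 0, 0.025], [0, 0, 0]],
    [[0, 0, 0.04], [0, 0, 0]],
    [[0, 0, 0.04], [0, 0, 0]],
    [[0, 0, 0.04], [0, 0, 0]]
  ]
}}

```text
time_s: 3.1
tcp_pos: [0.4676, -0.0284, 0.0067]
ee_rot: [0.985, -0.174, 0.001, 0.0]
contact_force: [0.2, 0.3, 0.0]
finger_gap: 0.601
grip_force: 0.0
```

Emit:
{"api": "creep_tool", "payload": {
  "offsets": [
    [[0, 0, 0], [0, 0, 0]],
    [[0, 0, 0], [0, 0, 0]],
    [[0, 0, 0], [0, 0, 0]],
    [[0, 0, 0], [0, 0, 0]],
    [[0, 0, 0], [0, 0, 0]],
    [[0, 0, 0], [0, 0, 0]]
  ],
  "jaw": 0.0
}}

```text
time_s: 3.7
tcp_pos: [0.467, -0.0283, 0.0061]
ee_rot: [0.985, -0.174, 0.0, 0.0]
contact_force: [0.5, -0.4, 0.6]
finger_gap: 0.253
grip_force: 30.0
```

```bash
python3 plan.py .432 -.2485 .12 -7.3
```

```text
row [ 0.0425  0.2189 -0.1139] [ 0.    -0.    -0.222] psi -20.0 tcp [ 0.467  -0.0283  0.0061] t 3.7 q [-0.21  0.33  2.01 -0.    0.8   1.71] gap 0.25251810216387177
```

In the tool's units: 0.2189 m / 0.6 = 0.3648, 0.2 m / 0.6 = 0.3333, -0.222 rad / 3.1416 = -0.0707.

Emit:
{"api": "creep_tool", "payload": {
  "offsets": [
    [[0, 0, -0.0667], [0, 0, 0]],
    [[0, 0, -0.1333], [0, 0, 0]],
    [[0.0167, 0.0667, -0.19], [0, 0, -0.0159]],
    [[0.0333, 0.15, -0.19], [0, 0, -0.0318]],
    [[0.05, 0.2167, -0.19], [0, 0, -0.0477]],
    [[0.0583, 0.2833, -0.19], [0, 0, -0.0637]],
    [[0.0667, 0.3333, -0.19], [0, 0, -0.0707]],
    [[0.0708, 0.3648, -0.19], [0, 0, -0.0707]],
    [[0.0708, 0.3648, -0.19], [0, 0, -0.0707]],
    [[0.0708, 0.3648, -0.19], [0, 0, -0.0707]],
    [[0.0708, 0.3648, -0.19], [0, 0, -0.0707]],
    [[0.0708, 0.3648, -0.19], [0, 0, -0.0707]]
  ]
}}

```text
time_s: 4.9
tcp_pos: [0.4321, -0.2473, 0.1199]
ee_rot: [0.998, -0.063, -0.0, -0.0]
contact_force: [-0.3, -0.6, -1.0]
finger_gap: 0.255
grip_force: 30.0
```

```bash
python3 plan.py .432 -.2485 .0115 -7.3
```

```text
row [1.000e-04 1.200e-03 1.084e-01] [-0.     0.     0.002] psi -7.21 tcp [ 0.4321 -0.2473  0.1199] t 4.9 q [-0.66  0.23  1.8   0.    1.11  1.04] gap 0.25532481962378956
```

In the tool's units: 0.108 m / 0.6 = 0.18, 0.107 m / 0.6 = 0.1783.

Emit:
{"api": "creep_tool", "payload": {
  "offsets": [
    [[0, 0, 0.05], [0, 0, 0]],
    [[0, 0, 0.1], [0, 0, 0]],
    [[0, 0, 0.1417], [0, 0, 0]],
    [[0, 0, 0.1583], [0, 0, 0]],
    [[0, 0, 0.1667], [0, 0, 0]],
    [[0, 0, 0.1733], [0, 0, 0]],
    [[0, 0, 0.1783], [0, 0, 0]],
    [[0, 0, 0.18], [0, 0, 0]],
    [[0, 0, 0.18], [0, 0, 0]],
    [[0, 0, 0.18], [0, 0, 0]]
  ]
}}

```text
time_s: 5.9
tcp_pos: [0.4323, -0.2488, 0.0124]
ee_rot: [0.998, -0.064, 0.0, 0.0]
contact_force: [-1.5, 0.8, -0.5]
finger_gap: 0.253
grip_force: 30.0
```

```bash
python3 plan.py .432 -.2485 .0115 -7.3
```

```text
row [-0.0003 -0.0002  0.0009] [ 0.001 -0.001  0.   ] psi -7.29 tcp [ 0.4323 -0.2488  0.0124] t 5.9 q [-0.66  0.35  1.94 -0.    0.84  1.04] gap 0.25268272364585015
```

In the tool's units: 0.0015 m / 0.6 = 0.0025, 0.001 m / 0.6 = 0.0017.

Emit:
{"api": "creep_tool", "payload": {
  "offsets": [
    [[0, 0, 0.0017], [0, 0, 0]],
    [[0, 0, 0.0025], [0, 0, 0]],
    [[0, 0, 0.0025], [0, 0, 0]],
    [[0, 0, 0.0025], [0, 0, 0]]
  ]
}}

```text
time_s: 6.3
tcp_pos: [0.4322, -0.2487, 0.0111]
ee_rot: [0.998, -0.064, 0.0, 0.0]
contact_force: [-0.2, 0.4, 5.3]
finger_gap: 0.254
grip_force: 30.0
```

Emit:
{"api": "creep_tool", "payload": {
  "offsets": [
    [[0, 0, 0], [0, 0, 0]],
    [[0, 0, 0], [0, 0, 0]],
    [[0, 0, 0], [0, 0, 0]]
  ],
  "jaw": 0.45
}}

```text
time_s: 6.6
tcp_pos: [0.4319, -0.2484, 0.0103]
ee_rot: [0.998, -0.064, -0.0, -0.0]
contact_force: [-0.4, -0.6, 0.2]
finger_gap: 0.441
grip_force: 0.0
```

Emit:
{"api": "creep_tool", "payload": {
  "offsets": [
    [[0, 0, -0.0333], [0, 0, 0]],
    [[0, 0, -0.1], [0, 0, 0]],
    [[0, 0, -0.1833], [0, 0, 0]],
    [[0, 0, -0.25], [0, 0, 0]],
    [[0, 0, -0.25], [0, 0, 0]],
    [[0, 0, -0.25], [0, 0, 0]]
  ]
}}

```text
time_s: 7.2
tcp_pos: [0.4321, -0.2486, 0.1609]
ee_rot: [0.998, -0.064, 0.001, 0.001]
contact_force: [-0.3, 0.3, -0.7]
finger_gap: 0.448
grip_force: 0.0
```

```bash
python3 plan.py .643 .0167 .06 84.3
```

```text
row [ 0.1754 -0.29    0.1009] [ 0.002 -0.    -1.598] psi -7.29 tcp [ 0.4321 -0.2486  0.1609] t 7.2 q [-0.66  0.19  1.74 -0.    1.21  1.04] gap 0.4479245950944955
```

In the tool's units: -0.29 m / 0.6 = -0.4833, 0.1754 m / 0.6 = 0.2923, -1.598 rad / 3.1416 = -0.5087.

Emit:
{"api": "creep_tool", "payload": {
  "offsets": [
    [[0.2917, -0.4833, 0], [0, 0, -0.5087]],
    [[0.2917, -0.4833, 0], [0, 0, -0.5087]],
    [[0.2917, -0.4833, 0], [0, 0, -0.5087]],
    [[0.2917, -0.4833, 0], [0, 0, -0.5087]],
    [[0.2917, -0.4833, 0], [0, 0, -0.5087]],
    [[0.2917, -0.4833, 0], [0, 0, -0.5087]],
    [[0.2917, -0.4833, 0], [0, 0, -0.5087]],
    [[0.2917, -0.4833, 0], [0, 0, -0.5087]],
    [[0.2923, -0.4833, 0], [0, 0, -0.5087]],
    [[0.2923, -0.4833, 0], [0, 0, -0.5087]],
    [[0.2923, -0.4833, 0.05], [0, 0, -0.5087]],
    [[0.2923, -0.4833, 0.1167], [0, 0, -0.5087]],
    [[0.2923, -0.4833, 0.1667], [0, 0, -0.5087]],
    [[0.2923, -0.4833, 0.1667], [0, 0, -0.5087]],
    [[0.2923, -0.4833, 0.1667], [0, 0, -0.5087]],
    [[0.2923, -0.4833, 0.1667], [0, 0, -0.5087]]
  ]
}}

```text
time_s: 8.8
tcp_pos: [0.6438, 0.0168, 0.0614]
ee_rot: [0.742, 0.671, 0.001, 0.001]
contact_force: [0.5, -0.2, -0.0]
finger_gap: 0.451
grip_force: 0.0
```

```bash
python3 plan.py .643 .0167 .004 84.3
python3 - <<'E'
from h import *
a=arm.capture("scene")[120:340,230:400];b=arm.capture("top")[170:330,270:470]
r=lambda i,h:cv2.resize(i,(int(i.shape[1]*h/i.shape[0]),h),interpolation=cv2.INTER_CUBIC)
cv2.imwrite("pics/c2.png",np.clip(np.hstack([r(a,400),r(b,370).repeat(1,0) if 0 else r(b,400)])[:,:,::-1]*1.7,0,255)[:, :800])
E
```

```text
row [-0.0002 -0.0009  0.0574] [ 0.002  0.    -0.001] psi 84.27 tcp [0.6438 0.0168 0.0614] t 8.8 q [-0.08  0.48  1.56 -0.    1.1   0.02] gap 0.4507538819102448[ WARN:0@3.258] global loadsave.cpp:1063 imwrite_ Unsupported depth image for selected encoder is fallbacked to CV_8U.
```

View pics/c2.png

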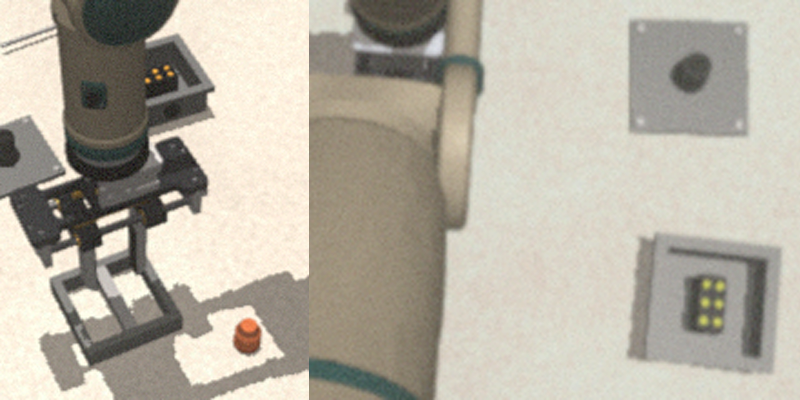

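The block stands upright and centred in the box, with its screws around (711,303) in the right crop. The fingers straddle the bridge bar, so I'll go down and grip.

In the tool's units: 0.057 m / 0.6 = 0.095, 0.054 m / 0.6 = 0.09.

Emit:
{"api": "creep_tool", "payload": {
  "offsets": [
    [[0, 0, 0.0417], [0, 0, 0]],
    [[0, 0, 0.075], [0, 0, 0]],
    [[0, 0, 0.09], [0, 0, 0]],
    [[0, 0, 0.095], [0, 0, 0]],
    [[0, 0, 0.095], [0, 0, 0]],
    [[0, 0, 0.095], [0, 0, 0]]
  ]
}}

```text
time_s: 9.5
tcp_pos: [0.6438, 0.0169, 0.0046]
ee_rot: [0.742, 0.671, 0.001, 0.001]
contact_force: [0.7, 0.0, -0.1]
finger_gap: 0.45
grip_force: 0.0
```

Emit:
{"api": "creep_tool", "payload": {
  "offsets": [
    [[0, 0, 0], [0, 0, 0]],
    [[0, 0, 0], [0, 0, 0]],
    [[0, 0, 0], [0, 0, 0]],
    [[0, 0, 0], [0, 0, 0]],
    [[0, 0, 0], [0, 0, 0]]
  ],
  "jaw": 0.0
}}

```text
time_s: 10.0
tcp_pos: [0.6429, 0.0169, 0.0037]
ee_rot: [0.742, 0.671, 0.0, 0.0]
contact_force: [-1.1, -0.5, 0.7]
finger_gap: 0.145
grip_force: 30.0
```

```bash
python3 plan.py .432 -.2485 .12 82.8
```

```text
row [-0.2851 -0.1834 -0.1164] [0.    0.    0.026] psi 84.28 tcp [0.6429 0.0169 0.0037] t 10.0 q [-0.08  0.54  1.62 -0.    0.98  0.02] gap 0.1452668650726783
```

In the tool's units: -0.2851 m / 0.6 = -0.4752, -0.28 m / 0.6 = -0.4667, 0.026 rad / 3.1416 = 0.0083.

Emit:
{"api": "creep_tool", "payload": {
  "offsets": [
    [[0, 0, -0.05], [0, 0, 0]],
    [[0, 0, -0.1167], [0, 0, 0]],
    [[-0.0333, -0.025, -0.1833], [0, 0, 0]],
    [[-0.1, -0.0667, -0.1933], [0, 0, 0]],
    [[-0.1667, -0.1083, -0.1933], [0, 0, 0]],
    [[-0.2333, -0.15, -0.1933], [0, 0, 0.0064]],
    [[-0.3, -0.1917, -0.1933], [0, 0, 0.0083]],
    [[-0.3667, -0.2333, -0.1933], [0, 0, 0.0083]],
    [[-0.4167, -0.2667, -0.1933], [0, 0, 0.0083]],
    [[-0.45, -0.29, -0.1933], [0, 0, 0.0083]],
    [[-0.4667, -0.3, -0.1933], [0, 0, 0.0083]],
    [[-0.4752, -0.3057, -0.1933], [0, 0, 0.0083]],
    [[-0.4752, -0.3057, -0.1933], [0, 0, 0.0083]],
    [[-0.4752, -0.3057, -0.1933], [0, 0, 0.0083]],
    [[-0.4752, -0.3057, -0.1767], [0, 0, 0.0083]],
    [[-0.4752, -0.3057, -0.15], [0, 0, 0.0083]],
    [[-0.4752, -0.3057, -0.125], [0, 0, 0.0083]],
    [[-0.4752, -0.3057, -0.1], [0, 0, 0.0083]],
    [[-0.4752, -0.3057, -0.1], [0, 0, 0.0083]],
    [[-0.4752, -0.3057, -0.1], [0, 0, 0.0083]]
  ]
}}

```text
time_s: 12.0
tcp_pos: [0.432, -0.2478, 0.0631]
ee_rot: [0.75, 0.662, -0.0, -0.0]
contact_force: [0.8, 1.0, -0.1]
finger_gap: 0.148
grip_force: 30.0
```

```bash
python3 plan.py .432 -.2485 .0497 82.8
python3 - <<'E'
from h import *
a=arm.capture("scene")[110:230,250:400];b=arm.capture("top")[230:350,370:490]
r=lambda i:cv2.resize(i,(int(i.shape[1]*3),360),interpolation=cv2.INTER_CUBIC)
cv2.imwrite("pics/c3.png",np.clip(np.hstack([r(a),r(b)])[:,:,::-1]*1.7,0,255).astype(np.uint8)[:, :800])
E
```

```text
row [-0.0007  0.0001  0.0134] [-0.001 -0.001  0.001] psi 82.84 tcp [ 0.432  -0.2478  0.0631] t 12.0 q [-0.66  0.29  1.88  0.    0.97 -0.54] gap 0.14822289891538196
```

View pics/c3.png

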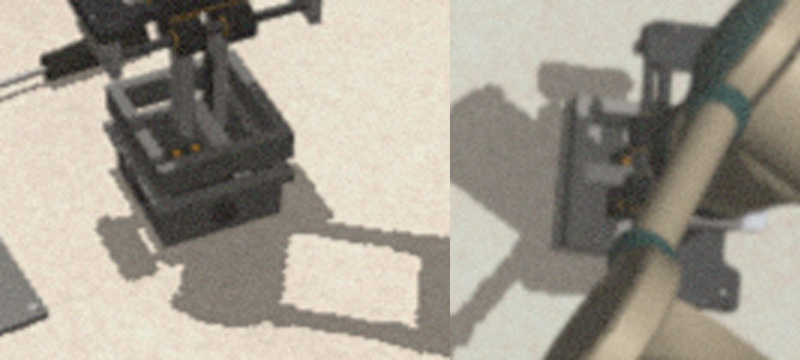

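The frame hangs squarely about 14 mm above the box rim, so I'm lowering it.

In the tool's units: 0.0145 m / 0.6 = 0.0242, 0.014 m / 0.6 = 0.0233.

Emit:
{"api": "creep_tool", "payload": {
  "offsets": [
    [[0, 0, 0.0083], [0, 0, 0]],
    [[0, 0, 0.015], [0, 0, 0]],
    [[0, 0, 0.0183], [0, 0, 0]],
    [[0, 0, 0.0217], [0, 0, 0]],
    [[0, 0, 0.0233], [0, 0, 0]],
    [[0, 0, 0.0242], [0, 0, 0]],
    [[0, 0, 0.0242], [0, 0, 0]],
    [[0, 0, 0.0242], [0, 0, 0]]
  ]
}}

```text
time_s: 12.9
tcp_pos: [0.4319, -0.2485, 0.049]
ee_rot: [0.75, 0.661, 0.0, 0.0]
contact_force: [-0.2, -0.6, -0.1]
finger_gap: 0.144
grip_force: 30.0
```

```bash
python3 plan.py .432 -.2485 .0487 82.8
```

```text
row [0.     0.0001 0.0003] [ 0.  0. -0.] psi 82.78 tcp [ 0.4319 -0.2485  0.049 ] t 12.9 q [-0.66  0.31  1.9  -0.    0.94 -0.54] gap 0.14413808976511533
```

In the tool's units: 0.0013 m / 0.6 = 0.0022, 0.0007 m / 0.6 = 0.0012.

Emit:
{"api": "creep_tool", "payload": {
  "offsets": [
    [[0, 0, 0.0012], [0, 0, 0]],
    [[0, 0, 0.0022], [0, 0, 0]],
    [[0, 0, 0.0022], [0, 0, 0]],
    [[0, 0, 0.0022], [0, 0, 0]]
  ]
}}

```text
time_s: 13.3
tcp_pos: [0.432, -0.2486, 0.0486]
ee_rot: [0.75, 0.661, 0.0, 0.0]
contact_force: [-0.9, 0.7, 6.7]
finger_gap: 0.144
grip_force: 30.0
```

Emit:
{"api": "creep_tool", "payload": {
  "offsets": [
    [[0, 0, 0], [0, 0, 0]],
    [[0, 0, 0], [0, 0, 0]],
    [[0, 0, 0], [0, 0, 0]]
  ],
  "jaw": 0.42
}}

```text
time_s: 13.6
tcp_pos: [0.4318, -0.2485, 0.0476]
ee_rot: [0.75, 0.661, -0.0, 0.0]
contact_force: [1.3, 0.5, -0.1]
finger_gap: 0.366
grip_force: 0.0
```

Emit:
{"api": "creep_tool", "payload": {
  "offsets": [
    [[0, 0, -0.0333], [0, 0, 0]],
    [[0, 0, -0.1], [0, 0, 0]],
    [[0, 0, -0.1667], [0, 0, 0]],
    [[0, 0, -0.1667], [0, 0, 0]],
    [[0, 0, -0.1667], [0, 0, 0]]
  ]
}}

```text
time_s: 14.1
tcp_pos: [0.4321, -0.2487, 0.1482]
ee_rot: [0.75, 0.661, 0.0, 0.001]
contact_force: [-0.5, 0.9, -0.1]
finger_gap: 0.421
grip_force: 0.0
```

```bash
python3 plan.py .6478 -.2441 .148 87.2
```

```text
row [0.0316 0.2134 0.0005] [ 0.002  0.001 -0.077] psi 82.78 tcp [ 0.4321 -0.2487  0.1482] t 14.1 q [-0.66  0.2   1.76 -0.    1.18 -0.54] gap 0.42052554622159005
```

```bash
python3 plan.py .6235 .231 .148 100
```

```text
row [ 4.999e-01  1.296e-01 -1.000e-04] [ 0.001  0.001 -0.301] psi 82.78 tcp [ 0.4321 -0.2487  0.1482] t 14.1 q [-0.66  0.2   1.76 -0.    1.18 -0.54] gap 0.42052554622159005
```

Emit:
{"api": "creep_tool", "payload": {
  "offsets": [
    [[0, 0, 0], [0, 0, 0]]
  ],
  "jaw": 0.55
}}

```text
time_s: 14.2
tcp_pos: [0.4309, -0.2477, 0.1463]
ee_rot: [0.75, 0.661, -0.0, -0.001]
contact_force: [-0.2, 0.4, 0.9]
finger_gap: 0.47
grip_force: 0.0
```

In the tool's units: 0.5 m / 0.6 = 0.8333, 0.1296 m / 0.6 = 0.216, -0.3 rad / 3.1416 = -0.0955.

Emit:
{"api": "creep_tool", "payload": {
  "offsets": [
    [[0.8333, 0.216, 0], [0, 0, -0.0955]],
    [[0.8333, 0.216, 0], [0, 0, -0.0955]],
    [[0.8333, 0.216, 0], [0, 0, -0.0955]],
    [[0.8333, 0.216, 0], [0, 0, -0.0955]],
    [[0.8333, 0.216, 0], [0, 0, -0.0955]],
    [[0.8333, 0.216, 0], [0, 0, -0.0955]],
    [[0.8333, 0.216, 0], [0, 0, -0.0955]],
    [[0.8333, 0.216, 0], [0, 0, -0.0955]],
    [[0.8333, 0.216, 0], [0, 0, -0.0955]],
    [[0.8333, 0.216, 0], [0, 0, -0.0955]],
    [[0.8333, 0.216, 0], [0, 0, -0.0955]],
    [[0.8333, 0.216, 0.0333], [0, 0, -0.0955]],
    [[0.8333, 0.216, 0.1], [0, 0, -0.0955]],
    [[0.8333, 0.216, 0.125], [0, 0, -0.0955]],
    [[0.8333, 0.216, 0.125], [0, 0, -0.0955]],
    [[0.8333, 0.216, 0.125], [0, 0, -0.0955]]
  ]
}}

```text
time_s: 15.8
tcp_pos: [0.6228, 0.2306, 0.0718]
ee_rot: [0.643, 0.766, -0.001, -0.0]
contact_force: [0.4, 0.6, 0.1]
finger_gap: 0.545
grip_force: 0.0
```

```bash
python3 plan.py .6235 .231 .010 100
python3 - <<'E'
from h import *
G={n:avg(n,4) for n in("scene","top")}; np.savez("avg1.npz",**G)
g={n:cv2.cvtColor(G[n],cv2.COLOR_RGB2GRAY) for n in G}
for n in g:
    for k,L,z in (("frame",.108,.069),("in",.088,.069)):
        o,yy,sd,dy=square(n,g[n],np.array([.432,-.2485]),-7.3,L,z);print(k,n,(o*1e3).round(1),yy.round(2),sd,dy)
a=G["scene"][120:240,250:400];b=G["top"][180:340,370:490]
r=lambda i:cv2.resize(i,(int(i.shape[1]*360/i.shape[0]),360),interpolation=cv2.INTER_CUBIC)
cv2.imwrite("pics/c4.png",np.clip(np.hstack([r(a),r(b)])[:,:,::-1]*1.7,0,255).astype(np.uint8)[:, :800])
E
```

```text
row [0.0003 0.0009 0.0618] [-0.002  0.001 -0.001] psi 99.94 tcp [0.6228 0.2306 0.0718] t 15.8 q [ 0.25  0.5   1.49 -0.    1.15  0.08] gap 0.5452010392017289
frame scene [ 432.5 -250. ] -6.97 [107.7 107.9 107.7 107.7] 0.2
in scene [ 432.2 -251. ] -6.37 [88.  88.3 90.7 87.4] 1.6
frame top [ 430.1 -247.8] -7.54 [108.  112.2 107.7 110.9] 0.5
in top [ 429.2 -243.2] -4.36 [ 97.1  85.7  96.7 101.2] -4.1
```

View pics/c4.png

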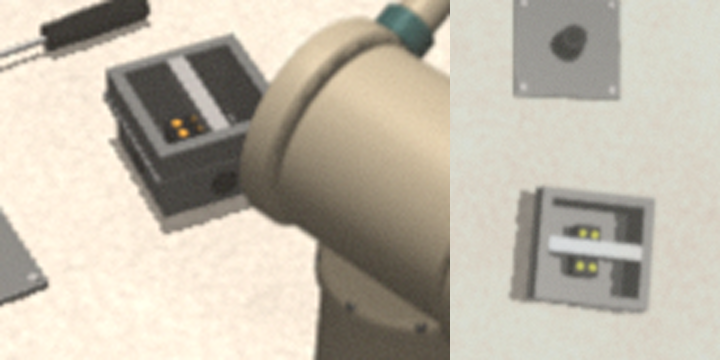

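The frame sits squarely on the rim, matching the box centre to about 1 mm and yaw to about 0.3°. Next is the round lid.

In the tool's units: 0.062 m / 0.6 = 0.1033, 0.058 m / 0.6 = 0.0967.

Emit:
{"api": "creep_tool", "payload": {
  "offsets": [
    [[0, 0, 0.0417], [0, 0, 0]],
    [[0, 0, 0.075], [0, 0, 0]],
    [[0, 0, 0.0967], [0, 0, 0]],
    [[0, 0, 0.1033], [0, 0, 0]],
    [[0, 0, 0.1033], [0, 0, 0]],
    [[0, 0, 0.1033], [0, 0, 0]]
  ]
}}

```text
time_s: 16.8
tcp_pos: [0.624, 0.2315, 0.0115]
ee_rot: [0.643, 0.766, 0.001, 0.001]
contact_force: [0.6, 0.5, 0.5]
finger_gap: 0.55
grip_force: 0.0
```

Emit:
{"api": "creep_tool", "payload": {
  "offsets": [
    [[0, 0, 0], [0, 0, 0]],
    [[0, 0, 0], [0, 0, 0]],
    [[0, 0, 0], [0, 0, 0]],
    [[0, 0, 0], [0, 0, 0]],
    [[0, 0, 0], [0, 0, 0]]
  ],
  "jaw": 0.0
}}

```text
time_s: 17.3
tcp_pos: [0.6233, 0.2313, 0.011]
ee_rot: [0.643, 0.766, 0.0, 0.0]
contact_force: [0.1, 0.2, 1.8]
finger_gap: 0.272
grip_force: 30.0
```

```bash
python3 plan.py .459 .2132 .1 100
```

```text
row [ 0.0106 -0.165  -0.0891] [ 0.     0.    -0.001] psi 99.97 tcp [0.6233 0.2313 0.011 ] t 17.3 q [ 0.25  0.56  1.56 -0.    1.02  0.08] gap 0.2717924406537678
```

In the tool's units: -0.165 m / 0.6 = -0.275, -0.09 m / 0.6 = -0.15.

Emit:
{"api": "creep_tool", "payload": {
  "offsets": [
    [[0, 0, -0.05], [0, 0, 0]],
    [[0, 0, -0.1167], [0, 0, 0]],
    [[0, -0.0333, -0.15], [0, 0, 0]],
    [[0.0067, -0.1, -0.15], [0, 0, 0]],
    [[0.0133, -0.1667, -0.15], [0, 0, 0]],
    [[0.0167, -0.2167, -0.15], [0, 0, 0]],
    [[0.0177, -0.25, -0.15], [0, 0, 0]],
    [[0.0177, -0.2667, -0.15], [0, 0, 0]],
    [[0.0177, -0.275, -0.15], [0, 0, 0]],
    [[0.0177, -0.275, -0.15], [0, 0, 0]],
    [[0.0177, -0.275, -0.1167], [0, 0, 0]],
    [[0.0177, -0.275, -0.0917], [0, 0, 0]],
    [[0.0177, -0.275, -0.0783], [0, 0, 0]],
    [[0.0177, -0.275, -0.0717], [0, 0, 0]],
    [[0.0177, -0.275, -0.0683], [0, 0, 0]],
    [[0.0177, -0.275, -0.0675], [0, 0, 0]],
    [[0.0177, -0.275, -0.0667], [0, 0, 0]],
    [[0.0177, -0.275, -0.0658], [0, 0, 0]],
    [[0.0177, -0.275, -0.0658], [0, 0, 0]]
  ]
}}

```text
time_s: 19.2
tcp_pos: [0.4595, 0.2133, 0.051]
ee_rot: [0.643, 0.766, 0.001, 0.001]
contact_force: [-0.6, -0.9, 4.3]
finger_gap: 0.276
grip_force: 30.0
```

```bash
python3 plan.py .459 .2132 .051 100
```

```text
row [-0.0001 -0.0005 -0.    ] [ 0.002 -0.    -0.   ] psi 99.97 tcp [0.4595 0.2133 0.051 ] t 19.2 q [ 0.3   0.31  1.88 -0.    0.95  0.12] gap 0.27642241120217703
```

Light contact at the expected height. Releasing, then on to the square lid.

Emit:
{"api": "creep_tool", "payload": {
  "offsets": [
    [[0, 0, 0], [0, 0, 0]],
    [[0, 0, 0], [0, 0, 0]],
    [[0, 0, 0], [0, 0, 0]],
    [[0, 0, 0], [0, 0, 0]]
  ],
  "jaw": 0.55
}}

```text
time_s: 19.6
tcp_pos: [0.4588, 0.2132, 0.05]
ee_rot: [0.643, 0.766, -0.0, -0.0]
contact_force: [-0.2, -0.2, -0.1]
finger_gap: 0.545
grip_force: 0.0
```

Emit:
{"api": "creep_tool", "payload": {
  "offsets": [
    [[0, 0, -0.05], [0, 0, 0]],
    [[0, 0, -0.1167], [0, 0, 0]],
    [[0, 0, -0.1667], [0, 0, 0]],
    [[0, 0, -0.1667], [0, 0, 0]],
    [[0, 0, -0.1667], [0, 0, 0]]
  ]
}}

```text
time_s: 20.1
tcp_pos: [0.4589, 0.2132, 0.1502]
ee_rot: [0.643, 0.766, 0.0, 0.0]
contact_force: [0.3, -0.0, -0.4]
finger_gap: 0.548
grip_force: 0.0
```

```bash
python3 plan.py .6478 -.2441 .15 87.2
```

```text
row [-4.831e-01  1.069e-01  3.000e-04] [ 0.001 -0.     0.223] psi 99.97 tcp [0.4589 0.2132 0.1502] t 20.1 q [ 0.3   0.21  1.74 -0.    1.19  0.12] gap 0.5484476160265358
```

In the tool's units: -0.483 m / 0.6 = -0.805, 0.107 m / 0.6 = 0.1783, 0.223 rad / 3.1416 = 0.071.

Emit:
{"api": "creep_tool", "payload": {
  "offsets": [
    [[-0.805, 0.1783, 0], [0, 0, 0.071]],
    [[-0.805, 0.1783, 0], [0, 0, 0.071]],
    [[-0.805, 0.1783, 0], [0, 0, 0.071]],
    [[-0.805, 0.1783, 0], [0, 0, 0.071]],
    [[-0.805, 0.1783, 0], [0, 0, 0.071]],
    [[-0.805, 0.1783, 0], [0, 0, 0.071]],
    [[-0.805, 0.1783, 0], [0, 0, 0.071]],
    [[-0.805, 0.1783, 0], [0, 0, 0.071]],
    [[-0.805, 0.1783, 0], [0, 0, 0.071]],
    [[-0.805, 0.1783, 0], [0, 0, 0.071]],
    [[-0.805, 0.1783, 0], [0, 0, 0.071]],
    [[-0.805, 0.1783, 0], [0, 0, 0.071]],
    [[-0.805, 0.1783, 0.05], [0, 0, 0.071]],
    [[-0.805, 0.1783, 0.125], [0, 0, 0.071]],
    [[-0.805, 0.1783, 0.15], [0, 0, 0.071]],
    [[-0.805, 0.1783, 0.15], [0, 0, 0.071]],
    [[-0.805, 0.1783, 0.15], [0, 0, 0.071]]
  ]
}}

```text
time_s: 21.8
tcp_pos: [0.6476, -0.2425, 0.0601]
ee_rot: [0.724, 0.69, -0.0, -0.001]
contact_force: [0.3, 0.3, 0.4]
finger_gap: 0.548
grip_force: 0.0
```

```bash
python3 plan.py .6478 -.2441 .01 87.2
python3 - <<'E'
from h import *
G={n:avg(n,4) for n in("scene","top")};g={n:cv2.cvtColor(G[n],cv2.COLOR_RGB2GRAY) for n in G}
for n in g:
    c=proj(n,(.459,.2132,.046));P,d=outline(n,g[n],c,34,100,.046);o,r=circ(P[d>.004]);print(n,(o*1e3).round(1),"r",round(r*1e3,1))
a=G["scene"][260:400,330:480];b=G["top"][180:320,180:320]
r=lambda i:cv2.resize(i,None,fx=2.7,fy=2.7,interpolation=cv2.INTER_CUBIC)
cv2.imwrite("pics/c5.png",np.clip(np.hstack([r(a),r(b)])[:,:,::-1]*1.7,0,255).astype(np.uint8)[:, :800])
E
```

```text
row [-0.0016  0.0003  0.0501] [-0.001 -0.001  0.001] psi 87.27 tcp [ 0.6476 -0.2425  0.0601] t 21.8 q [-0.46  0.55  1.44  0.    1.16 -0.41] gap 0.5480054915229666
scene [426.6 178.8] r 53.3
top [459.3 210.4] r 50.5
```

View pics/c5.png

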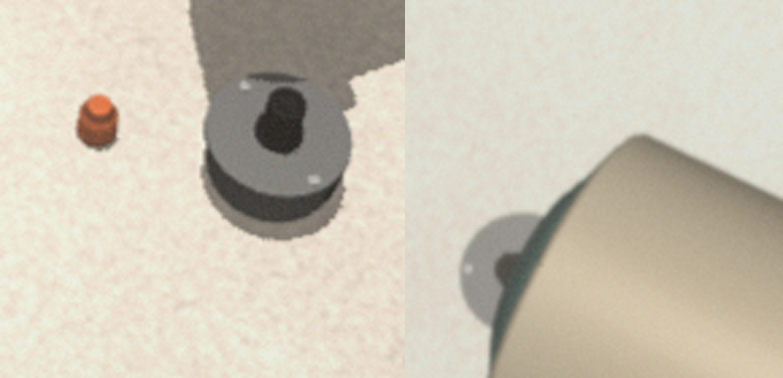

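The round lid is seated. A thin dark arc shows at its far edge (270,75), which I'll check once the arm and its shadow are clear. Now gripping the square lid.

The rows are not in the units I measure in: shifts go in shares of 60 cm and turns go in shares of pi rad. I convert before sending: 0.05 m / 0.6 = 0.0833, 0.048 m / 0.6 = 0.08.

Emit:
{"api": "creep_tool", "payload": {
  "offsets": [
    [[0, 0, 0.0417], [0, 0, 0]],
    [[0, 0, 0.07], [0, 0, 0]],
    [[0, 0, 0.08], [0, 0, 0]],
    [[0, 0, 0.0833], [0, 0, 0]],
    [[0, 0, 0.0833], [0, 0, 0]],
    [[0, 0, 0.0833], [0, 0, 0]]
  ]
}}

```text
time_s: 22.8
tcp_pos: [0.6486, -0.2444, 0.0112]
ee_rot: [0.724, 0.69, 0.0, 0.001]
contact_force: [-0.4, 0.1, -0.2]
finger_gap: 0.554
grip_force: 0.0
```

Emit:
{"api": "creep_tool", "payload": {
  "offsets": [
    [[0, 0, 0], [0, 0, 0]],
    [[0, 0, 0], [0, 0, 0]],
    [[0, 0, 0], [0, 0, 0]],
    [[0, 0, 0], [0, 0, 0]],
    [[0, 0, 0], [0, 0, 0]]
  ],
  "jaw": 0.0
}}

```text
time_s: 23.3
tcp_pos: [0.648, -0.2441, 0.0105]
ee_rot: [0.724, 0.69, 0.0, 0.0]
contact_force: [-0.4, 0.2, 0.9]
finger_gap: 0.27
grip_force: 30.0
```

```bash
python3 plan.py .432 -.2485 .14 82.8
```

```text
row [-0.015  -0.2155 -0.1296] [0.    0.    0.077] psi 87.19 tcp [ 0.648  -0.2441  0.0105] t 23.3 q [-0.46  0.59  1.49 -0.    1.06 -0.41] gap 0.2697924136772683
```

In the tool's units: -0.2155 m / 0.6 = -0.3592, -0.085 m / 0.6 = -0.1417, 0.077 rad / 3.1416 = 0.0245.

Emit:
{"api": "creep_tool", "payload": {
  "offsets": [
    [[0, 0, -0.05], [0, 0, 0]],
    [[0, 0, -0.1167], [0, 0, 0]],
    [[0, 0, -0.1833], [0, 0, 0]],
    [[0, -0.0333, -0.2167], [0, 0, 0.0064]],
    [[-0.0083, -0.1, -0.2167], [0, 0, 0.0127]],
    [[-0.0133, -0.1667, -0.2167], [0, 0, 0.0191]],
    [[-0.0167, -0.2333, -0.2167], [0, 0, 0.0245]],
    [[-0.0217, -0.2917, -0.2167], [0, 0, 0.0245]],
    [[-0.025, -0.3333, -0.2167], [0, 0, 0.0245]],
    [[-0.025, -0.35, -0.2167], [0, 0, 0.0245]],
    [[-0.025, -0.3592, -0.2167], [0, 0, 0.0245]],
    [[-0.025, -0.3592, -0.2167], [0, 0, 0.0245]],
    [[-0.025, -0.3592, -0.1917], [0, 0, 0.0245]],
    [[-0.025, -0.3592, -0.1667], [0, 0, 0.0245]],
    [[-0.025, -0.3592, -0.15], [0, 0, 0.0245]],
    [[-0.025, -0.3592, -0.1417], [0, 0, 0.0245]],
    [[-0.025, -0.3592, -0.1417], [0, 0, 0.0245]],
    [[-0.025, -0.3592, -0.1417], [0, 0, 0.0245]]
  ]
}}

```text
time_s: 25.1
tcp_pos: [0.4325, -0.2487, 0.0954]
ee_rot: [0.75, 0.661, 0.0, 0.0]
contact_force: [0.2, -0.1, -1.4]
finger_gap: 0.274
grip_force: 30.0
```

```bash
python3 plan.py .432 -.2485 .0795 82.8
python3 - <<'E'
from h import *
G={n:avg(n,4) for n in("scene","top")};g={n:cv2.cvtColor(G[n],cv2.COLOR_RGB2GRAY) for n in G}
for n in g:
    c=proj(n,(.459,.2132,.046));P,d=outline(n,g[n],c,34,100,.046);o,r=circ(P[d>.004]);print(n,(o*1e3).round(1),"r",round(r*1e3,1))
a=G["scene"][260:400,370:480];b=G["top"][220:340,180:270];c=G["scene"][110:230,250:370]
r=lambda i:cv2.resize(i,(int(i.shape[1]*320/i.shape[0]),320),interpolation=cv2.INTER_CUBIC)
cv2.imwrite("pics/c6.png",np.clip(np.hstack([r(a),r(b),r(c)])[:,:,::-1]*1.7,0,255).astype(np.uint8)[:, :800])
E
```

```text
row [ 0.0001 -0.0005  0.0159] [ 0.001  0.    -0.   ] psi 82.8 tcp [ 0.4325 -0.2487  0.0954] t 25.1 q [-0.66  0.25  1.83 -0.    1.05 -0.54] gap 0.27406755054212134
scene [460.5 212.5] r 49.6
top [459.8 212.8] r 49.4
```

View pics/c6.png

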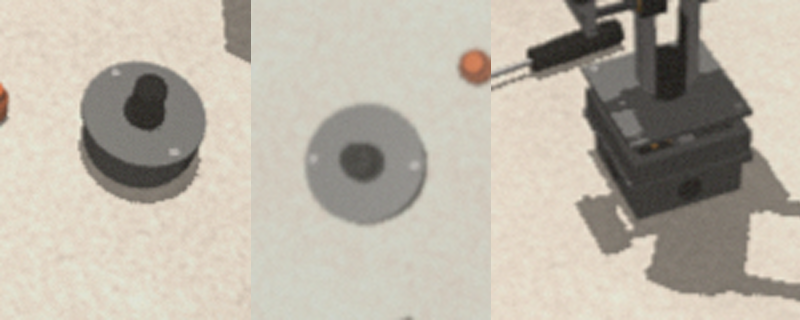

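The round lid is centred: (460.1, 212.7) against the box at (459, 213.1), so the dark arc was only shadow. The square lid hovers squarely over the frame, so I'm lowering it.

In the tool's units: 0.0168 m / 0.6 = 0.028, 0.0162 m / 0.6 = 0.027.

Emit:
{"api": "creep_tool", "payload": {
  "offsets": [
    [[0, 0, 0.01], [0, 0, 0]],
    [[0, 0, 0.0183], [0, 0, 0]],
    [[0, 0, 0.0233], [0, 0, 0]],
    [[0, 0, 0.0258], [0, 0, 0]],
    [[0, 0, 0.027], [0, 0, 0]],
    [[0, 0, 0.028], [0, 0, 0]],
    [[0, 0, 0.028], [0, 0, 0]],
    [[0, 0, 0.028], [0, 0, 0]]
  ]
}}

```text
time_s: 26.3
tcp_pos: [0.4314, -0.2481, 0.0794]
ee_rot: [0.75, 0.661, -0.0, -0.0]
contact_force: [-3.0, 2.5, 8.4]
finger_gap: 0.269
grip_force: 30.0
```

```bash
python3 plan.py .432 -.2485 .0795 82.8
```

```text
row [-0.0004  0.0006 -0.0001] [-0.001 -0.    -0.   ] psi 82.78 tcp [ 0.4314 -0.2481  0.0794] t 26.3 q [-0.66  0.27  1.86 -0.    1.01 -0.54] gap 0.26908918391099623
```

In the tool's units: -0.0008 m / 0.6 = -0.0013, -0.0006 m / 0.6 = -0.001.

Emit:
{"api": "creep_tool", "payload": {
  "offsets": [
    [[0, 0, -0.001], [0, 0, 0]],
    [[0, 0, -0.0013], [0, 0, 0]]
  ]
}}

```text
time_s: 26.5
tcp_pos: [0.4319, -0.2484, 0.0794]
ee_rot: [0.75, 0.661, 0.0, 0.0]
contact_force: [-0.9, -0.5, 1.4]
finger_gap: 0.271
grip_force: 30.0
```

Emit:
{"api": "creep_tool", "payload": {
  "offsets": [
    [[0, 0, 0], [0, 0, 0]],
    [[0, 0, 0], [0, 0, 0]],
    [[0, 0, 0], [0, 0, 0]],
    [[0, 0, 0], [0, 0, 0]]
  ],
  "jaw": 0.55
}}

```text
time_s: 26.9
tcp_pos: [0.432, -0.2485, 0.079]
ee_rot: [0.75, 0.661, -0.0, 0.0]
contact_force: [1.2, -0.2, -0.5]
finger_gap: 0.542
grip_force: 0.0
```

Emit:
{"api": "creep_tool", "payload": {
  "offsets": [
    [[0, 0, -0.05], [0, 0, 0]],
    [[0, 0, -0.1167], [0, 0, 0]],
    [[0, 0, -0.1667], [0, 0, 0]],
    [[0, 0, -0.1667], [0, 0, 0]],
    [[0.0833, 0, -0.1667], [0, 0, 0]],
    [[0.1667, 0, -0.1667], [0, 0, 0]],
    [[0.25, 0, -0.1667], [0, 0, 0]],
    [[0.3333, 0, -0.1667], [0, 0, 0]],
    [[0.4167, 0, -0.1667], [0, 0, 0]],
    [[0.4167, 0, -0.1667], [0, 0, 0]],
    [[0.4167, 0, -0.1667], [0, 0, 0]],
    [[0.4167, 0, -0.1667], [0, 0, 0]],
    [[0.4167, 0, -0.1667], [0, 0, 0]]
  ]
}}

```text
time_s: 28.2
tcp_pos: [0.4631, -0.0018, 0.1787]
ee_rot: [0.751, 0.66, -0.0, -0.0]
contact_force: [0.2, -0.9, 0.1]
finger_gap: 0.544
grip_force: 0.0
```

```bash
python3 - <<'E'
from h import *
G={n:avg(n,4) for n in("scene","top")};g={n:cv2.cvtColor(G[n],cv2.COLOR_RGB2GRAY) for n in G}
for n in g:
    o,yy,sd,dy=square(n,g[n],np.array([.432,-.2485]),-7.3,.11,.075);print("lid",n,(o*1e3).round(1),yy.round(2),sd,dy)
a=G["scene"];b=G["top"][160:340,170:540]
r=lambda i,f:cv2.resize(i,None,fx=f,fy=f,interpolation=cv2.INTER_CUBIC)
cv2.imwrite("pics/c7.png",np.clip(r(b,2.1)[:,:,::-1]*1.7,0,255).astype(np.uint8))
cv2.imwrite("pics/c8.png",np.clip(r(a[100:460,200:520],1.6)[:,:,::-1]*1.7,0,255).astype(np.uint8))
E
```

```text
lid scene [ 433.6 -251.1] -5.31 [110.6 103.9 107.6 111.8] -1.0
lid top [ 430.3 -249.3] -7.3 [110.1 113.9 110.  112.5] -0.0
```

View pics/c7.png

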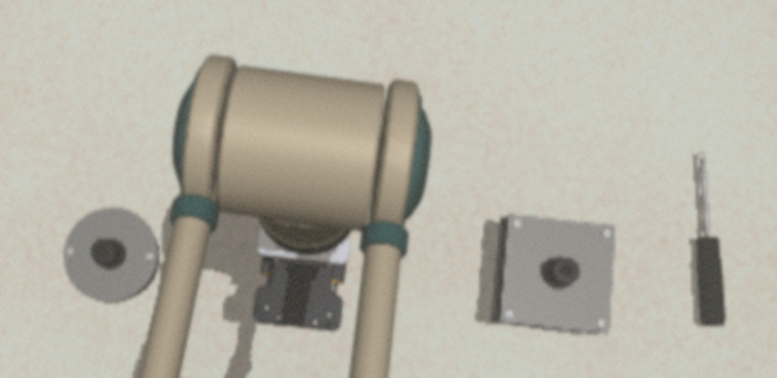

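View pics/c8.png

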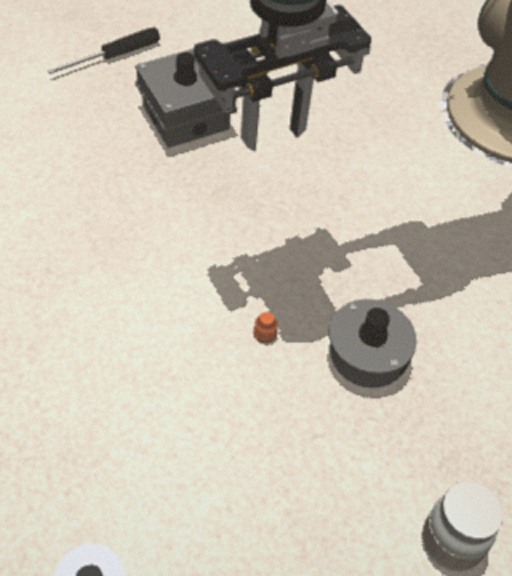

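The stack is square: the lid's top-view centre is (430.3, -249.3) at -7.3°, against the frame at (430.1, -247.8) and -7.5°. The scene-view reading is partly hidden by the gripper. The round lid is centred, the bystanders look unmoved and the robot touches nothing, so I'm handing in.

```bash
python3 -c "
from plant import arm
print(arm.hand_in())"
```

```text
the job is handed in; nothing more can be done
None
```

The job is handed in at about 29 s of robot time: the block, frame and square lid are stacked in order on the square box, the round lid is centred on the round box to about 1 mm, and the jar, screwdriver and insulator were left alone; no verdict came back.

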